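Move the turned parts to the carrying rack in reverse order

ROBOT

A 7-joint arm with a two-finger parallel gripper is mounted at the origin on the work surface. World frame = base frame: x ahead of the robot, y to its left, z up, the work surface at z = 0. Lengths are in m, angles in rad, forces in N, time in s.
With the tool pointing down it reaches from about 0.4 to 0.875 m from the base axis. Payload 19.3 kg.
Tool frame: the origin (TCP) lies midway between the tips of the shut fingers; the grasp point (between the pads) lies bot.pinch_z behind it (bot.pinch_z is the distance from the TCP to the grasp point, in m); z points along the fingers, y is the line along which they close (so a half turn about z gives the same grasp; the last joint's range is limited). The gripper opens to 85 mm and grips with 20 to 120 N. Pads are 22 mm wide; open, the fingers measure 114 mm over their backs; the gripper's body (76 mm by 85 mm) begins 54 mm behind the grasp point. The pads swing forward as they close: fully open they stand 13 mm farther back than shut.
Start: joints at [-1.333, 0.521, -0.036, 1.599, 0.021, 1.021, -0.113], TCP at [0.189, 0.596, 0.231] pointing down, gripper open.
Joint ranges: [-2.91, 2.91], [-0.3, 2.13], [-1.5, 1.42], [0.17, 2.43], [-1.26, 4.41], [0.16, 1.93], [-2.52, 2.52]. Speed limits (rad/s): [1.89, 1.89, 2.39, 2.39, 3.01, 3.01, 3.01].

INTERFACE

Orientations are given as [roll, pitch, yaw] about the fixed x, y, z axes, in that order (R = Rz(yaw) Ry(pitch) Rx(roll)).
In Python, from workcell import readout, grab_frame, camera_info, workorder, bot gives the robot as it stands. The module is installed in compiled form; this text tells all that it offers.
- The arm moves only by the tool drive_tool, never from a script. Its argument "targets" is a list of rows, each an object of numbers: "dx", "dy", "dz": the shift along the tool's x, y, z as a fraction of full scale; "yaw": the turn about the tool's z as a fraction of full scale; "fingers": the closure, from 0 (fully open) to 1 (shut). In form: [{"dx": .., "dy": .., "dz": .., "yaw": .., "fingers": ..}, ...]. A call has 1 to 20 rows; each row shifts and turns the commanded pose from where the row before left it, along the tool's axes as they then stand; what a row does not reach is not made up. Full scale, the value 1, is 0.1 m for a shift and 90 degrees for a turn. A row lasts 1/10 s, in which the tool goes at most 50 mm and 8.59 degrees, less where a joint would pass 70% of its speed; a pose out of reach is approached as far as the arm can. A call with a number of a shift or a turn outside -1 to 1 is refused whole. A call with a gripper value outside its range is refused whole. The fingers move at their own pace and stop on an object; "squeeze" is the grip in N (left out, the last holds). Time passes only in rows, so rows that do not move let the fingers close. It gives the time, the measured TCP pose, the force, the opening and the grip force at its end, in the units of the state.
- readout.observe(): the state, without advancing time (a new reading comes with each control period).
- grab_frame(name): name is "scene" or "side" or "wrist"; returns the picture (400x640x3 uint8, blue, green, red); there is no depth.
- camera_info(name): a dict with "fx", "fy", "cx", "cy" (pixels), "D" ([k1, k2, p1, p2, k3] as OpenCV has them; the pictures are not rectified), "T" (4x4, takes a point from camera to world coordinates); the wrist camera has in their place "hand_eye" (4x4, takes a point from camera to tool coordinates, whose origin is the TCP and whose axes are the flange's). Camera axes: x right, y up, looking along -z (the intrinsics and any distortion apply to the point x, -y, -z); pixel columns grow to the right and rows downward; lengths in m; the calibration is good to about 2 mm. A picture is of the moment at which its call begins: read the wrist's pose just before it. camera_info takes no time and is no camera call.
- workorder.job_done(): hands the job in; it is judged then, once.
The state is a dict: "clock": time; "qpos": joint angles; "qd": joint speeds; "joint_efforts": joint torques, N m; "position": TCP position; "tool_rot": TCP orientation; "force": force on the tool from outside, world axes, zero at the start; "moment": the same for the moment, N m; "grip_width": finger opening in m; "finger_force": force on a finger pad.
Only numpy, scipy, OpenCV 4.12 (cv2) and the standard library are available. Lean on these libraries where they do the work, as an engineer would, in place of code of your own. Each camera call takes 0.05 s, during which the arm holds its last target. There are 200 camera calls.

TASK

Four turned wooden parts stand in a row on the rubber pads of the pale drying rack. The grey carrying rack will be turned end for end when it is picked up, so move the parts into it in reverse order: the part that stood leftmost in the drying rack goes in the rightmost bay, the next one in the bay beside it, and so on, each standing upright on its foot about the middle of its bay. Do not knock or move the glass jar.

Things in the scene. Friction and masses are not known exactly. Their poses are not given: they have to be found in the camera images.
- knob: Drawer knob, 46 mm high. Light wood, loose, turned about its own z axis, which points up when it stands. Origin at the centre of its flat underside. Round foot 44 mm across and 8 mm high, neck 26 mm, straight-sided head 42 mm across from 25 to 40 mm above the underside, slightly domed top. About 60 g.
- bun: Bun foot for a cabinet, squat barrel, 46 mm high. Light wood, loose, turned about its own z axis, which points up when it stands. Origin at the centre of its flat underside. Underside 44 mm across, straight sides 54 mm across from 12 to 38 mm above the underside. About 90 g.
- spindle: Short spindle, 80 mm high. Light wood, loose, turned about its own z axis, which points up when it stands. Origin at the centre of its flat underside. Round foot 44 mm across and 10 mm high, then a straight round shaft 26 mm across from 14 to 76 mm above the underside. About 70 g.
- finial: Finial, 74 mm high. Light wood, loose, turned about its own z axis, which points up when it stands. Origin at the centre of its flat underside. Round foot 44 mm across and 10 mm high, thin neck 20 mm, bulb with a straight band 40 mm across from 34 to 50 mm above the underside, tapering to a blunt tip. About 70 g.
- pad_knob: Thin square black rubber pad, 66 x 68 x 4 mm, fixed in one bay of the drying rack; the knob stands on it at the start. All four pads look alike and never move, so this one marks the bay the knob came from. Origin at the centre of its underside; its top is 4 mm above; axes parallel to the drying rack's.
- pad_bun: Thin square black rubber pad, 66 x 68 x 4 mm, fixed in one bay of the drying rack; the bun stands on it at the start. All four pads look alike and never move, so this one marks the bay the bun came from. Origin at the centre of its underside; its top is 4 mm above; axes parallel to the drying rack's.
- pad_spindle: Thin square black rubber pad, 66 x 68 x 4 mm, fixed in one bay of the drying rack; the spindle stands on it at the start. All four pads look alike and never move, so this one marks the bay the spindle came from. Origin at the centre of its underside; its top is 4 mm above; axes parallel to the drying rack's.
- pad_finial: Thin square black rubber pad, 66 x 68 x 4 mm, fixed in one bay of the drying rack; the finial stands on it at the start. All four pads look alike and never move, so this one marks the bay the finial came from. Origin at the centre of its underside; its top is 4 mm above; axes parallel to the drying rack's.
- drying_rack: Pale plywood rack, a black pad in every bay, full. Fixed, 84 (x) by 326 mm (y). Origin: centre of its underside, on the bench; x points away from the robot, y to its left along the row (world yaw within 0.12 rad). Four bays centred at x = 0, y = -120, -40, 40, 120 mm, each 72 (x) by 74 mm (y) inside; floor at z = 24 mm, bordered by strips 6 mm wide with tops at z = 30 mm.
- carry_rack: Grey board with dark wood strips, no pads, empty. Fixed, 84 (x) by 326 mm (y). Origin: centre of its underside, on the bench; x points away from the robot, y to its left along the row (world yaw within 0.12 rad). Four bays centred at x = 0, y = -120, -40, 40, 120 mm, each 72 (x) by 74 mm (y) inside; floor at z = 24 mm, bordered by strips 6 mm wide with tops at z = 30 mm.
- screw_jar: Bystander: closed glass jar of screws with a brass lid, 62 mm across and 84 mm high, loose on the bench to the robot's left of the racks. Origin at the centre of its underside. Stays where it is.
Mind the look-alikes: they are no part of the job. What is shaped like the knob but pink or purple is not meant. Leave any green look-alike of the bun alone.

How it is judged:
At the end, for the whole second after the job is handed in: Each part stands upright (0.1 rad) on the floor of its mirrored bay of the carrying rack (bay y = minus its pad's y in the drying rack), within 15 mm of the bay centre along both rack axes and 4 mm in height, released and at rest (((y of pad_knob in the frame of drying_rack between 0.1 and 0.14 m and y of knob in the frame of carry_rack between -0.135 and -0.105 m) or (y of pad_knob in the frame of drying_rack between 0.02 and 0.06 m and y of knob in the frame of carry_rack between -0.055 and -0.025 m) or (y of pad_knob in the frame of drying_rack between -0.06 and -0.02 m and y of knob in the frame of carry_rack between 0.025 and 0.055 m) or (y of pad_knob in the frame of drying_rack between -0.14 and -0.1 m and y of knob in the frame of carry_rack between 0.105 and 0.135 m)) and x of knob in the frame of carry_rack between -0.015 and 0.015 m and z of knob in the frame of carry_rack between 0.02 and 0.028 m and angle between each of knob, bun, spindle, finial's own z axis and vertical below 0.1 rad and linear speed of each of knob, bun, spindle, finial below 0.02 m/s and angular speed of each of knob, bun, spindle, finial below 0.2 rad/s and ((y of pad_bun in the frame of drying_rack between 0.1 and 0.14 m and y of bun in the frame of carry_rack between -0.135 and -0.105 m) or (y of pad_bun in the frame of drying_rack between 0.02 and 0.06 m and y of bun in the frame of carry_rack between -0.055 and -0.025 m) or (y of pad_bun in the frame of drying_rack between -0.06 and -0.02 m and y of bun in the frame of carry_rack between 0.025 and 0.055 m) or (y of pad_bun in the frame of drying_rack between -0.14 and -0.1 m and y of bun in the frame of carry_rack between 0.105 and 0.135 m)) and x of bun in the frame of carry_rack between -0.015 and 0.015 m and z of bun in the frame of carry_rack between 0.02 and 0.028 m and ((y of pad_spindle in the frame of drying_rack between 0.1 and 0.14 m and y of spindle in the frame of carry_rack between -0.135 and -0.105 m) or (y of pad_spindle in the frame of drying_rack between 0.02 and 0.06 m and y of spindle in the frame of carry_rack between -0.055 and -0.025 m) or (y of pad_spindle in the frame of drying_rack between -0.06 and -0.02 m and y of spindle in the frame of carry_rack between 0.025 and 0.055 m) or (y of pad_spindle in the frame of drying_rack between -0.14 and -0.1 m and y of spindle in the frame of carry_rack between 0.105 and 0.135 m)) and x of spindle in the frame of carry_rack between -0.015 and 0.015 m and z of spindle in the frame of carry_rack between 0.02 and 0.028 m and ((y of pad_finial in the frame of drying_rack between 0.1 and 0.14 m and y of finial in the frame of carry_rack between -0.135 and -0.105 m) or (y of pad_finial in the frame of drying_rack between 0.02 and 0.06 m and y of finial in the frame of carry_rack between -0.055 and -0.025 m) or (y of pad_finial in the frame of drying_rack between -0.06 and -0.02 m and y of finial in the frame of carry_rack between 0.025 and 0.055 m) or (y of pad_finial in the frame of drying_rack between -0.14 and -0.1 m and y of finial in the frame of carry_rack between 0.105 and 0.135 m)) and x of finial in the frame of carry_rack between -0.015 and 0.015 m and z of finial in the frame of carry_rack between 0.02 and 0.028 m); the robot touches nothing.
It fails at once if the glass jar is moved by more than 20 mm or tipped (distance of screw_jar from where it was at the start of the episode above 0.02 m or angle between screw_jar's own z axis and vertical above 0.2 rad).
It also fails if it takes over 99 s, if anything falls off the work surface, if the arm or the gripper's body presses on something with over 40 N, if the wrist force passes 120 N, or if a joint passes its speed limit or range.

## Working session

There is one attempt and no reset: what is moved stays moved. The work goes in short steps, Python scripts to look and compute and a tool call to move; the robot and the scene stay as the last step left them, time stands still between calls to the robot, and variables do not carry over. Pictures are saved under pics/ and viewed, at most 14 in all, crops included, and the job is handed in when it is done.

Besides the shell and the picture viewer there is one more tool, called after ">>>" as name(argument=value, ...), one argument or row to a line, values as JSON. drive_tool: Moves the arm, as the interface text tells. Shift numbers are shares of 0.1 m and turn numbers shares of 90 degrees, none past 1 either way. Its arguments: {"type":"object","properties":{"targets":{"type":"array","items":{"type":"object","properties":{"dx":{"type":"number","minimum":-1,"maximum":1},"dy":{"type":"number","minimum":-1,"maximum":1},"dz":{"type":"number","minimum":-1,"maximum":1},"yaw":{"type":"number","minimum":-1,"maximum":1},"fingers":{"type":"number"}}}},"squeeze":{"type":"number"}},"required":["targets"]}

```bash
mkdir -p pics && python3 - <<'E'
from workcell import readout, grab_frame, camera_info, bot
import cv2, numpy as np
for n in ("scene","side"):
    cv2.imwrite(f"pics/{n}0.png",grab_frame(n)); c=camera_info(n); print(n,c["fx"],c["cx"],c["cy"],c["D"],np.round(c["T"],3).tolist())
print(np.round(camera_info("wrist")["hand_eye"],3).tolist())
s=readout.observe(); print(s["clock"],s["position"],s["tool_rot"],s["grip_width"],bot.pinch_z)
E
```

```text
scene 504.4318820174309 318.14119963243826 192.52652680965772 [-0.1193575  0.         0.         0.         0.       ] [[0.732, -0.458, 0.503, 1.142], [0.681, 0.475, -0.557, -0.597], [0.016, 0.751, 0.66, 0.883], [0.0, 0.0, 0.0, 1.0]]
side 491.40244217046313 323.91114802792805 194.47552028703 [0.05283418 0.         0.         0.         0.        ] [[0.915, 0.294, -0.276, 0.198], [-0.403, 0.674, -0.619, -0.57], [0.004, 0.678, 0.735, 0.875], [0.0, 0.0, 0.0, 1.0]]
[[0.001, 0.958, 0.288, 0.074], [1.0, -0.002, -0.0, 0.001], [0.0, 0.288, -0.958, -0.143], [0.0, 0.0, 0.0, 1.0]]
0.1 [0.18927484 0.59533675 0.23078987] [-3.14056603e+00  2.05974699e-05  2.83375159e+00] 0.08533946375855586 0.0187
```

View pics/scene0.png

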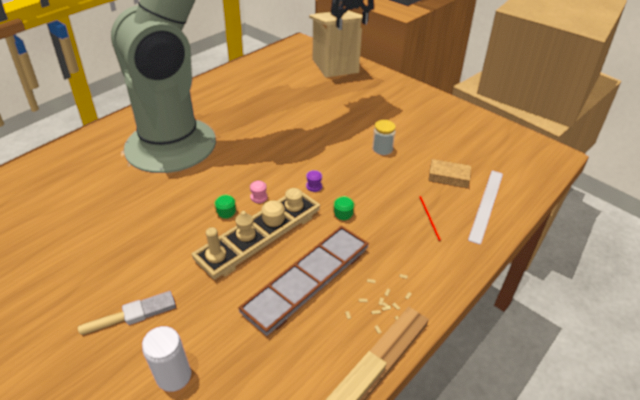

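View pics/side0.png

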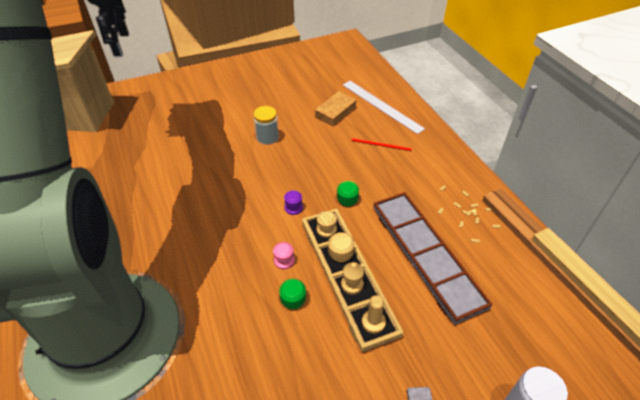

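In the scene view, from the robot's left to right, the drying rack holds knob (294,199), bun (273,212), finial (245,228) and spindle (213,247). The carry bays are at (344,243), (320,263), (295,286) and (266,308), left to right. The jar is at (384,138).

Look-alikes are pink knob (259,191), purple knob (314,181) and green buns (226,207) and (344,208). I choose the light-wood parts in the rack.

```bash
cat > h.py <<'E'
import cv2, numpy as np
from workcell import camera_info, grab_frame, readout
from scipy.spatial.transform import Rotation as R
def ray(n,px,T=None):
    c=camera_info(n); K=np.array([[c["fx"],0,c["cx"]],[0,c["fy"],c["cy"]],[0,0,1]])
    u=cv2.undistortPoints(np.array(px,float).reshape(-1,1,2),K,np.array(c["D"])).reshape(-1,2)
    T=np.array(c["T"]) if T is None else T
    d=np.c_[u[:,0],-u[:,1],-np.ones(len(u))]@T[:3,:3].T
    return T[:3,3],d
def plane(n,px,z,T=None):
    o,d=ray(n,px,T); return (o+d*((z-o[2])/d[:,2])[:,None])[:,:2]
def wristT():
    s=readout.observe(); M=np.eye(4); M[:3,:3]=R.from_euler("xyz",s["tool_rot"]).as_matrix(); M[:3,3]=s["position"]
    return M@np.array(camera_info("wrist")["hand_eye"])
def tri(p,q):
    A=[];b=[]
    for n,px in (("scene",p),("side",q)):
        o,d=ray(n,px); d=d[0]/np.linalg.norm(d[0]); P=np.eye(3)-np.outer(d,d); A.append(P); b.append(P@o)
    return np.linalg.lstsq(np.vstack(A),np.hstack(b),rcond=None)[0]
E
python3 - <<'E'
from h import *
for n,roi in (("scene",(225,220,150,120)),("side",(365,185,135,145))):
    im=cv2.imread(f"pics/{n}0.png"); x,y,w,h=roi
    hsv=cv2.cvtColor(im,cv2.COLOR_BGR2HSV); m=np.zeros(im.shape[:2],np.uint8)
    m[y:y+h,x:x+w]=((hsv[...,1]<60)&(hsv[...,2]>90))[y:y+h,x:x+w]*255
    cs=[c for c in cv2.findContours(m,0,cv2.CHAIN_APPROX_NONE)[0] if cv2.contourArea(c)>150]
    C=[]
    for c in cs:
        r=cv2.minAreaRect((plane(n,c,.024)*1000).astype(np.float32)); C.append(r[0]); print(n,np.round(r[0]),np.round(r[1]),round(r[2],1))
    C=np.array(C); C=C[C[:,1].argsort()]; v=C[-1]-C[0]; print("centre",C.mean(0),"yaw",np.arctan2(-v[0],v[1]))
    col={"green":(40,85),"purple":(125,145),"pink":(150,178)}
    for k,(a,b) in col.items():
        g=((hsv[...,0]>=a)&(hsv[...,0]<=b)&(hsv[...,1]>80)).astype(np.uint8)
        for c in cv2.findContours(g,0,1)[0]:
            if cv2.contourArea(c)>80: print(n,k,np.round(plane(n,c.reshape(-1,2).mean(0),.025)*1000))
print("jar lid",tri((384,127),(265,114)))
P={"knob":((294,194),(326,217)),"bun":((273,207),(341,240)),"fin":((243,212),(350,264)),"spi":((211,231),(375,298))}
for k,(p,q) in P.items(): print(k,np.round(tri(p,q)*1000))
a=cv2.imread("pics/scene0.png")[180:280,185:325]; b=cv2.imread("pics/side0.png")[200:350,290:410]
A=cv2.resize(a,None,fx=3,fy=3,interpolation=2);B=cv2.resize(b,None,fx=3,fy=3,interpolation=2)
o=np.zeros((450,780,3),np.uint8);o[:300,:420]=A;o[:,420:]=B;cv2.imwrite("pics/crop.png",o)
E
```

```text
scene [ 653. -205.] [71. 73.] 0.6
scene [ 652. -125.] [71. 73.] 0.4
scene [651. -44.] [71. 72.] 0.4
scene [651.  36.] [71. 72.] 0.5
centre [651.8699646  -84.35274124] yaw 0.010943688783678638
scene green [[573. 129.]]
scene green [[355. -71.]]
scene purple [[449. 154.]]
scene pink [[374.  23.]]
side [ 657. -207.] [71. 73.] 0.9
side [ 656. -126.] [71. 72.] 0.6
side [655. -46.] [71. 72.] 0.7
side [654.  35.] [71. 71.] 0.2
centre [655.8992157  -85.89106655] yaw 0.012160640652394587
side green [[353. -73.]]
side green [[570. 127.]]
side purple [[442. 152.]]
side pink [[368.  21.]]
jar lid [0.47165406 0.42090878 0.07857211]
knob [480.  50.  65.]
bun [481. -22.  70.]
fin [464. -98.  94.]
spi [ 469. -190.  106.]
```

View pics/crop.png

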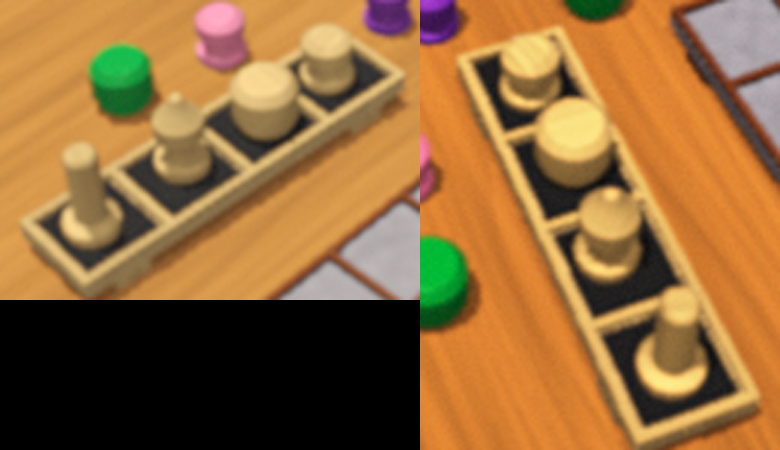

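The crop confirms the order knob, bun, finial, spindle, all light wood. Next I turn the tool and move over the drying rack.

>>> drive_tool(
  targets=[
    {"yaw": 0.09,"dz": -0.1,"fingers": 0},
    {"yaw": 0.09,"dz": -0.1},
    {"yaw": 0.09,"dz": -0.1},
    {"yaw": 0.09,"dz": -0.1},
    {"yaw": 0.09,"dz": -0.1},
    {"yaw": 0.09,"dz": -0.1},
    {"yaw": 0.09,"dz": -0.1},
    {"yaw": 0.09},
    {"yaw": 0.085},
    {"dy": 0.3},
    {"dy": 0.3},
    {"dy": 0.3},
    {"dy": 0.3,"dx": -0.3},
    {"dy": 0.3,"dx": -0.3},
    {"dy": 0.3,"dx": -0.3},
    {"dy": 0.3,"dx": -0.3},
    {"dy": 0.3,"dx": -0.3},
    {"dy": 0.3,"dx": -0.3},
    {"dy": 0.15,"dx": -0.3},
  ],
)

```text
invalid input
```

>>> drive_tool(
  targets=[
    {"dx": -0.4},
    {"dx": -0.4},
    {"dx": -0.4},
    {"dx": -0.4},
    {"dx": -0.4},
    {"dx": -0.4},
    {"dx": -0.4},
    {"dx": -0.4},
    {"dx": -0.4},
    {"dx": -0.4},
    {"dx": -0.4},
    {},
    {},
    {},
  ],
)

```text
invalid input
```

```bash
python3 - <<'E'
from h import *
T=wristT(); im=grab_frame("wrist"); cv2.imwrite("pics/w1.png",im); np.save("w1.npy",T)
s=readout.observe(); print(s["clock"],s["position"],s["tool_rot"],s["qpos"])
P={"knob":((294,192.7),(326.7,216.7)),"bun":((273.3,206.7),(341,241)),"fin":((243.7,212.3),(354.3,264)),"spi":((212,230.3),(377,299.3))}
for k,(p,q) in P.items(): print(k,np.round(tri(p,q)*1000))
E
```

```text
0.15 [0.1893439  0.59538397 0.23086942] [-3.14075569e+00  7.81123706e-05  2.83373236e+00] [-1.33316529  0.52188375 -0.03630105  1.59983428  0.0212115   1.02110031
 -0.11279933]
knob [480.  48.  69.]
bun [481. -22.  69.]
fin [ 470. -102.   99.]
spi [ 471. -191.  107.]
```

View pics/w1.png

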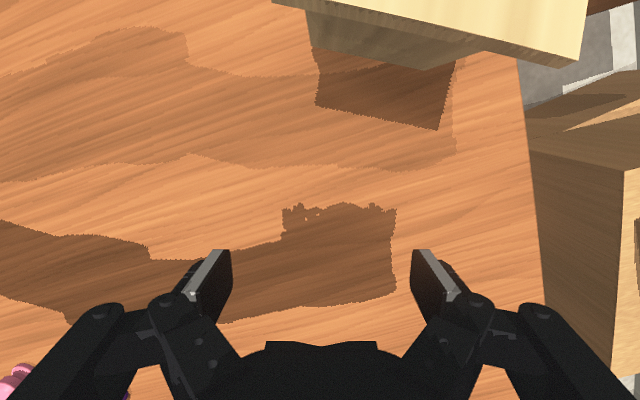

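The wrist view shows only bare bench and the fingers. Both moves were refused, probably because every row needs all its fields.

>>> drive_tool(
  targets=[
    {"dx": 0,"dy": 0,"dz": -0.1,"yaw": 0.09,"fingers": 0},
    {"dx": 0,"dy": 0,"dz": -0.1,"yaw": 0.09,"fingers": 0},
    {"dx": 0,"dy": 0,"dz": -0.1,"yaw": 0.09,"fingers": 0},
    {"dx": 0,"dy": 0,"dz": -0.1,"yaw": 0.09,"fingers": 0},
    {"dx": 0,"dy": 0,"dz": -0.1,"yaw": 0.09,"fingers": 0},
    {"dx": 0,"dy": 0,"dz": -0.1,"yaw": 0.09,"fingers": 0},
    {"dx": 0,"dy": 0,"dz": -0.1,"yaw": 0.09,"fingers": 0},
    {"dx": 0,"dy": 0,"dz": 0,"yaw": 0.09,"fingers": 0},
    {"dx": 0,"dy": 0,"dz": 0,"yaw": 0.085,"fingers": 0},
    {"dx": 0,"dy": 0.3,"dz": 0,"yaw": 0,"fingers": 0},
    {"dx": 0,"dy": 0.3,"dz": 0,"yaw": 0,"fingers": 0},
    {"dx": 0,"dy": 0.3,"dz": 0,"yaw": 0,"fingers": 0},
    {"dx": -0.3,"dy": 0.3,"dz": 0,"yaw": 0,"fingers": 0},
    {"dx": -0.3,"dy": 0.3,"dz": 0,"yaw": 0,"fingers": 0},
    {"dx": -0.3,"dy": 0.3,"dz": 0,"yaw": 0,"fingers": 0},
    {"dx": -0.3,"dy": 0.3,"dz": 0,"yaw": 0,"fingers": 0},
    {"dx": -0.3,"dy": 0.3,"dz": 0,"yaw": 0,"fingers": 0},
    {"dx": -0.3,"dy": 0.3,"dz": 0,"yaw": 0,"fingers": 0},
    {"dx": -0.3,"dy": 0.15,"dz": 0,"yaw": 0,"fingers": 0},
  ],
  squeeze=40,
)

```text
clock: 2.05
position: [0.476, 0.3831, 0.301]
tool_rot: [3.141, 0.001, 1.568]
force: [0.4, -0.1, 0.3]
grip_width: 0.0853
finger_force: 0.0
```

>>> drive_tool(
  targets=[
    {"dx": -0.4,"dy": 0,"dz": 0,"yaw": 0,"fingers": 0},
    {"dx": -0.4,"dy": 0,"dz": 0,"yaw": 0,"fingers": 0},
    {"dx": -0.4,"dy": 0,"dz": 0,"yaw": 0,"fingers": 0},
    {"dx": -0.4,"dy": 0,"dz": 0,"yaw": 0,"fingers": 0},
    {"dx": -0.4,"dy": 0,"dz": 0,"yaw": 0,"fingers": 0},
    {"dx": -0.4,"dy": 0,"dz": 0,"yaw": 0,"fingers": 0},
    {"dx": -0.4,"dy": 0,"dz": 0,"yaw": 0,"fingers": 0},
    {"dx": -0.4,"dy": 0,"dz": 0,"yaw": 0,"fingers": 0},
    {"dx": -0.4,"dy": 0,"dz": 0,"yaw": 0,"fingers": 0},
    {"dx": -0.4,"dy": 0,"dz": 0,"yaw": 0,"fingers": 0},
    {"dx": -0.4,"dy": 0,"dz": 0,"yaw": 0,"fingers": 0},
    {"dx": -0.2,"dy": 0,"dz": 0,"yaw": 0,"fingers": 0},
    {"dx": 0,"dy": 0,"dz": 0,"yaw": 0,"fingers": 0},
    {"dx": 0,"dy": 0,"dz": 0,"yaw": 0,"fingers": 0},
  ],
)

```text
clock: 3.45
position: [0.4733, -0.0746, 0.3012]
tool_rot: [-3.141, -0.0, 1.569]
force: [-0.4, -0.3, -0.0]
grip_width: 0.0854
finger_force: 0.0
```

```bash
python3 - <<'E'
from h import *
T=wristT(); im=grab_frame("wrist"); cv2.imwrite("pics/w2.png",im); np.save("w2.npy",T)
s=readout.observe(); print(s["clock"],s["position"],s["tool_rot"],s["qpos"])
E
```

```text
3.5 [ 0.47336065 -0.07406842  0.30118169] [-3.14132418e+00 -2.51662193e-04  1.56985857e+00] [-0.40862385  0.23112734  0.53316191  1.90089101 -0.13527481  1.04503036
  0.18011795]
```

View pics/w2.png

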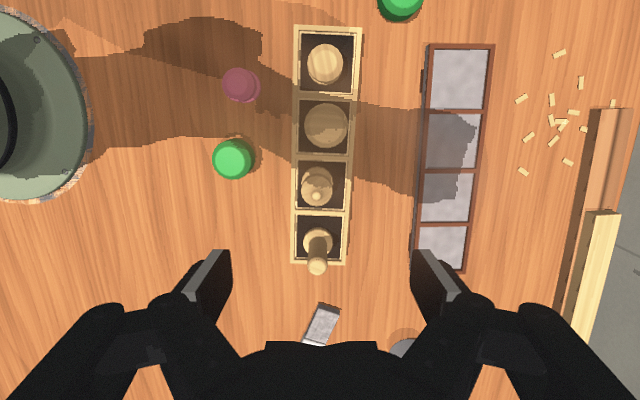

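The wrist view shows the drying rack with corners (293,26), (362,28), (345,265) and (291,263). Tops are knob (325,62), bun (326,125), finial tip (317,195) and spindle (317,267).

```bash
python3 - <<'E'
from h import *
T=np.load("w2.npy")
f=lambda p,z: plane("wrist",p,z,T)*1000
d=f([(293,26),(362,28),(345,265),(291,263)],.03); print("dry",np.round(d),d.mean(0))
c=f([(428,44),(494,45),(463,272),(411,268)],.03); print("carry",np.round(c),c.mean(0))
for k,p,z in (("knob",(325,62),.074),("bun",(326,125),.074),("fin",(317,195),.102),("spi",(317,267),.108),("spifoot",(318,240),.038)): print(k,np.round(f([p],z)))
E
```

```text
dry [[ 439.   94.]
 [ 524.   92.]
 [ 510. -233.]
 [ 428. -230.]] [475.21833603 -69.40165688]
carry [[ 607.   74.]
 [ 691.   75.]
 [ 693. -247.]
 [ 611. -239.]] [650.79479056 -84.21978588]
knob [[478.  47.]]
bun [[479. -23.]]
fin [[ 469. -101.]]
spi [[ 468. -192.]]
spifoot [[ 469. -188.]]
```

>>> drive_tool(
  targets=[
    {"dx": 0.3,"dy": 0.06,"dz": 0.3,"yaw": 0,"fingers": 0},
    {"dx": 0.3,"dy": 0,"dz": 0.3,"yaw": 0,"fingers": 0},
    {"dx": 0.3,"dy": 0,"dz": 0.3,"yaw": 0,"fingers": 0},
    {"dx": 0.32,"dy": 0,"dz": 0.3,"yaw": 0,"fingers": 0},
    {"dx": 0,"dy": 0,"dz": 0.3,"yaw": 0,"fingers": 0},
    {"dx": 0,"dy": 0,"dz": 0,"yaw": 0,"fingers": 0},
    {"dx": 0,"dy": 0,"dz": 0,"yaw": 0,"fingers": 0},
    {"dx": 0,"dy": 0,"dz": 0,"yaw": 0,"fingers": 0},
  ],
)

```text
clock: 4.3
position: [0.4802, 0.047, 0.1527]
tool_rot: [3.14, -0.0, 1.569]
force: [0.0, 0.6, 0.5]
grip_width: 0.0852
finger_force: 0.0
```

```bash
python3 - <<'E'
from h import *
T=wristT(); im=grab_frame("wrist"); cv2.imwrite("pics/w3.png",im); np.save("w3.npy",T)
s=readout.observe(); print(s["clock"],s["position"],s["tool_rot"],s["force"])
E
```

```text
4.35 [0.48025837 0.0469589  0.15275267] [ 3.13955218e+00 -6.32912104e-04  1.56855727e+00] [-0.5117575   0.3005108   0.62666177]
```

View pics/w3.png

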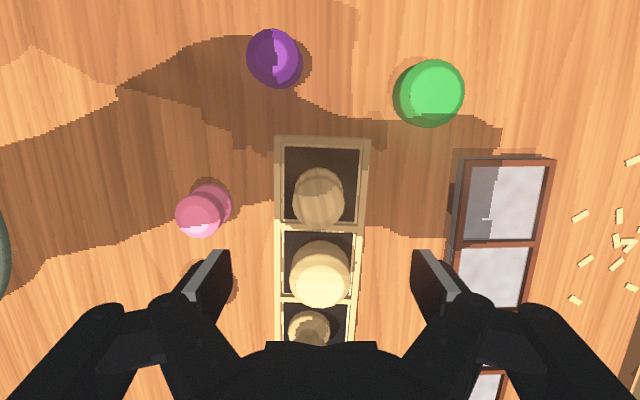

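The wrist view has the knob top near (318,203), midway between the fingers in x, as measured. I descend and grip.

>>> drive_tool(
  targets=[
    {"dx": 0,"dy": 0,"dz": 0.3,"yaw": 0,"fingers": 0},
    {"dx": 0,"dy": 0,"dz": 0.3,"yaw": 0,"fingers": 0},
    {"dx": 0,"dy": 0,"dz": 0.3,"yaw": 0,"fingers": 0},
    {"dx": 0,"dy": 0,"dz": 0.23,"yaw": 0,"fingers": 0},
    {"dx": 0,"dy": 0,"dz": 0,"yaw": 0,"fingers": 0},
    {"dx": 0,"dy": 0,"dz": 0,"yaw": 0,"fingers": 0.7},
    {"dx": 0,"dy": 0,"dz": 0,"yaw": 0,"fingers": 0.7},
    {"dx": 0,"dy": 0,"dz": 0,"yaw": 0,"fingers": 0.7},
    {"dx": 0,"dy": 0,"dz": 0,"yaw": 0,"fingers": 0.7},
    {"dx": 0,"dy": 0,"dz": 0,"yaw": 0,"fingers": 0.7},
    {"dx": 0,"dy": 0,"dz": 0,"yaw": 0,"fingers": 0.7},
    {"dx": 0,"dy": 0,"dz": 0,"yaw": 0,"fingers": 0.7},
  ],
  squeeze=30,
)

```text
clock: 5.55
position: [0.4802, 0.0474, 0.0397]
tool_rot: [3.14, -0.001, 1.569]
force: [-2.6, -1.0, 17.2]
grip_width: 0.0406
finger_force: 27.9
```

>>> drive_tool(
  targets=[
    {"dx": 0,"dy": 0,"dz": -0.1,"yaw": 0,"fingers": 0.7},
    {"dx": 0,"dy": 0,"dz": -0.3,"yaw": 0,"fingers": 0.7},
    {"dx": 0,"dy": 0,"dz": -0.4,"yaw": 0,"fingers": 0.7},
    {"dx": 0,"dy": 0,"dz": -0.3,"yaw": 0,"fingers": 0.7},
    {"dx": 0,"dy": 0.2,"dz": 0,"yaw": 0,"fingers": 0.7},
    {"dx": -0.1,"dy": 0.3,"dz": 0,"yaw": 0,"fingers": 0.7},
    {"dx": -0.3,"dy": 0.3,"dz": 0,"yaw": 0,"fingers": 0.7},
    {"dx": -0.3,"dy": 0.3,"dz": 0,"yaw": 0,"fingers": 0.7},
    {"dx": -0.3,"dy": 0.3,"dz": 0,"yaw": 0,"fingers": 0.7},
    {"dx": -0.3,"dy": 0.2,"dz": 0,"yaw": 0,"fingers": 0.7},
    {"dx": -0.3,"dy": 0.1,"dz": 0,"yaw": 0,"fingers": 0.7},
    {"dx": -0.3,"dy": 0.04,"dz": 0,"yaw": 0,"fingers": 0.7},
    {"dx": -0.3,"dy": 0,"dz": 0,"yaw": 0,"fingers": 0.7},
    {"dx": -0.2,"dy": 0,"dz": 0,"yaw": 0,"fingers": 0.7},
    {"dx": -0.12,"dy": 0,"dz": 0,"yaw": 0,"fingers": 0.7},
    {"dx": 0,"dy": 0,"dz": 0,"yaw": 0,"fingers": 0.7},
    {"dx": 0,"dy": 0,"dz": 0,"yaw": 0,"fingers": 0.7},
  ],
)

```text
clock: 7.25
position: [0.6533, -0.2039, 0.1486]
tool_rot: [3.141, -0.001, 1.57]
force: [0.2, 0.1, -0.7]
grip_width: 0.0408
finger_force: 30.6
```

```bash
python3 - <<'E'
from h import *
T=wristT(); im=grab_frame("wrist"); np.save("w4.npy",T); s=readout.observe(); print(s["clock"],s["position"],s["force"])
a=grab_frame("side")
o=np.zeros((400,800,3),np.uint8); o[:,:400]=im[:,120:520]; o[:,400:]=cv2.resize(a[200:400,360:560],(400,400)); cv2.imwrite("pics/w4.png",o)
E
```

```text
7.3 [ 0.65345899 -0.20343226  0.14849875] [-0.05160062  0.49739421 -0.00441002]
```

View pics/w4.png

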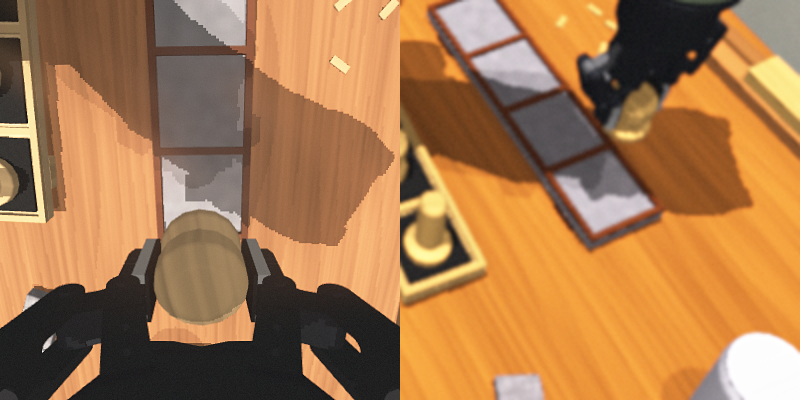

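The wrist view has the knob held between the pads, head around (321,278) and foot visible behind it. I'll check for tilt by projecting an upright knob.

```bash
cat >> h.py <<'E'
def proj(n,P,T=None):
    c=camera_info(n); K=np.array([[c["fx"],0,c["cx"]],[0,c["fy"],c["cy"]],[0,0,1]]); T=np.array(c["T"]) if T is None else T
    q=(np.atleast_2d(P)-T[:3,3])@T[:3,:3]*[1,-1,-1]
    return cv2.projectPoints(q,np.zeros(3),np.zeros(3),K,np.array(c["D"]))[0].reshape(-1,2)
E
python3 - <<'E'
from h import *
T=np.load("w4.npy"); x,y,z=.6533,-.2035,.1485
b=z-.0117
t=np.linspace(0,2*np.pi,60)
for nm,r,h in (("foot",.022,0),("foottop",.022,.008),("head",.021,.040)):
    P=np.c_[x+r*np.cos(t),y+r*np.sin(t),np.full(60,b+h)]
    for n,TT,o,k in (("wrist",T,(120,0),1),("side",None,(360,200),2)):
        q=(proj(n,P,TT)-o)*k+((400,0) if n=="side" else (0,0)); print(nm,n,q.min(0).round(),q.max(0).round())
E
```

```text
foot wrist [162. 206.] [241. 278.]
foot side [596. 101.] [646. 142.]
foottop wrist [160. 211.] [243. 286.]
foottop side [598.  96.] [649. 136.]
head wrist [153. 239.] [250. 324.]
head side [607.  76.] [656. 114.]
```

The upright projection matches the image, so the knob hangs vertical and centred. I place it.

>>> drive_tool(
  targets=[
    {"dx": -0.02,"dy": 0.01,"dz": 0.3,"yaw": 0,"fingers": 0.7},
    {"dx": 0,"dy": 0,"dz": 0.4,"yaw": 0,"fingers": 0.7},
    {"dx": 0,"dy": 0,"dz": 0.25,"yaw": 0,"fingers": 0.7},
    {"dx": 0,"dy": 0,"dz": 0.1,"yaw": 0,"fingers": 0.7},
    {"dx": 0,"dy": 0,"dz": 0.07,"yaw": 0,"fingers": 0.7},
    {"dx": 0,"dy": 0,"dz": 0,"yaw": 0,"fingers": 0.7},
    {"dx": 0,"dy": 0,"dz": 0,"yaw": 0,"fingers": 0.7},
    {"dx": 0,"dy": 0,"dz": 0,"yaw": 0,"fingers": 0},
    {"dx": 0,"dy": 0,"dz": 0,"yaw": 0,"fingers": 0},
    {"dx": 0,"dy": 0,"dz": 0,"yaw": 0,"fingers": 0},
    {"dx": 0,"dy": 0,"dz": 0,"yaw": 0,"fingers": 0},
    {"dx": 0,"dy": 0,"dz": -0.2,"yaw": 0,"fingers": 0},
    {"dx": 0,"dy": 0,"dz": -0.4,"yaw": 0,"fingers": 0},
    {"dx": 0,"dy": 0,"dz": -0.4,"yaw": 0,"fingers": 0},
  ],
)

```text
clock: 8.75
position: [0.6537, -0.2071, 0.1371]
tool_rot: [-3.14, -0.0, 1.569]
force: [0.2, 0.3, 0.5]
grip_width: 0.0851
finger_force: 0.0
```

>>> drive_tool(
  targets=[
    {"dx": 0.2,"dy": -0.2,"dz": 0,"yaw": 0,"fingers": 0},
    {"dx": 0.35,"dy": -0.3,"dz": 0,"yaw": 0,"fingers": 0},
    {"dx": 0.35,"dy": -0.3,"dz": 0,"yaw": 0,"fingers": 0},
    {"dx": 0.35,"dy": -0.3,"dz": 0,"yaw": 0,"fingers": 0},
    {"dx": 0.35,"dy": -0.3,"dz": 0,"yaw": 0,"fingers": 0},
    {"dx": 0.2,"dy": -0.2,"dz": 0,"yaw": 0,"fingers": 0},
    {"dx": 0.05,"dy": -0.14,"dz": 0,"yaw": 0,"fingers": 0},
    {"dx": 0,"dy": 0,"dz": 0,"yaw": 0,"fingers": 0},
    {"dx": 0,"dy": 0,"dz": 0,"yaw": 0,"fingers": 0},
    {"dx": 0,"dy": 0,"dz": 0,"yaw": 0,"fingers": 0},
  ],
)

```text
clock: 9.75
position: [0.4812, -0.0224, 0.1364]
tool_rot: [3.141, 0.0, 1.569]
force: [-0.0, -0.2, -0.9]
grip_width: 0.0854
finger_force: 0.0
```

```bash
python3 - <<'E'
from h import *
T=wristT(); im=grab_frame("wrist"); np.save("w5.npy",T); s=readout.observe(); print(s["clock"],s["position"],s["force"])
a=grab_frame("side")
o=np.zeros((400,800,3),np.uint8); o[:,:400]=im[:,120:520]; o[:,400:]=cv2.resize(a[200:400,360:560],(400,400)); cv2.imwrite("pics/w5.png",o)
t=np.linspace(0,2*np.pi,60)
P=np.c_[.480+.027*np.cos(t),-.022+.027*np.sin(t),np.full(60,.066)]; q=proj("wrist",P,T)-(120,0); print("bun exp",q.min(0),q.max(0))
P=np.c_[.6545+.021*np.cos(t),-.2055+.021*np.sin(t),np.full(60,.064)]; q=(proj("side",P)-(360,200))*2+(400,0); print("knob head exp",q.min(0),q.max(0))
E
```

```text
9.8 [ 0.48106133 -0.02240985  0.13630087] [ 0.34154647 -0.66960446 -0.26805656]
bun exp [162.80474334 173.39075213] [235.92810833 242.60193424]
knob head exp [584.32455011 147.77494392] [629.30547283 185.46511997]
```

View pics/w5.png

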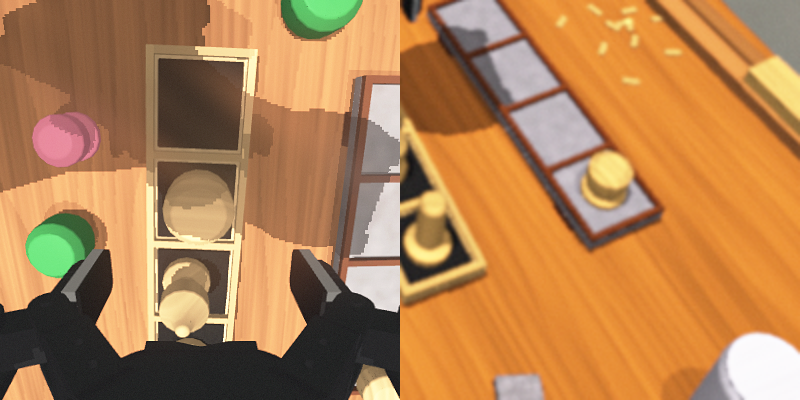

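The side view has the knob standing in the rightmost bay with its head at about (610,165), as expected. The bun in the wrist view at (162–235, 170–243) matches its prediction, so I grip it.

>>> drive_tool(
  targets=[
    {"dx": 0,"dy": 0,"dz": 0.3,"yaw": 0,"fingers": 0},
    {"dx": 0,"dy": 0,"dz": 0.3,"yaw": 0,"fingers": 0},
    {"dx": 0,"dy": 0,"dz": 0.2,"yaw": 0,"fingers": 0},
    {"dx": 0,"dy": 0,"dz": 0.18,"yaw": 0,"fingers": 0},
    {"dx": 0,"dy": 0,"dz": 0,"yaw": 0,"fingers": 0},
    {"dx": 0,"dy": 0,"dz": 0,"yaw": 0,"fingers": 0.6},
    {"dx": 0,"dy": 0,"dz": 0,"yaw": 0,"fingers": 0.6},
    {"dx": 0,"dy": 0,"dz": 0,"yaw": 0,"fingers": 0.6},
    {"dx": 0,"dy": 0,"dz": 0,"yaw": 0,"fingers": 0.6},
    {"dx": 0,"dy": 0,"dz": 0,"yaw": 0,"fingers": 0.6},
    {"dx": 0,"dy": 0,"dz": 0,"yaw": 0,"fingers": 0.6},
  ],
  squeeze=30,
)

```text
clock: 10.95
position: [0.481, -0.0219, 0.0394]
tool_rot: [3.14, -0.0, 1.569]
force: [-1.7, -0.9, 8.5]
grip_width: 0.0531
finger_force: 29.9
```

>>> drive_tool(
  targets=[
    {"dx": 0,"dy": 0,"dz": -0.1,"yaw": 0,"fingers": 0.6},
    {"dx": 0,"dy": 0,"dz": -0.3,"yaw": 0,"fingers": 0.6},
    {"dx": 0,"dy": 0,"dz": -0.4,"yaw": 0,"fingers": 0.6},
    {"dx": 0,"dy": 0,"dz": -0.2,"yaw": 0,"fingers": 0.6},
    {"dx": 0,"dy": 0.2,"dz": 0,"yaw": 0,"fingers": 0.6},
    {"dx": -0.2,"dy": 0.3,"dz": 0,"yaw": 0,"fingers": 0.6},
    {"dx": -0.2,"dy": 0.3,"dz": 0,"yaw": 0,"fingers": 0.6},
    {"dx": -0.2,"dy": 0.3,"dz": 0,"yaw": 0,"fingers": 0.6},
    {"dx": -0.2,"dy": 0.3,"dz": 0,"yaw": 0,"fingers": 0.6},
    {"dx": -0.2,"dy": 0.2,"dz": 0,"yaw": 0,"fingers": 0.6},
    {"dx": -0.035,"dy": 0.13,"dz": 0,"yaw": 0,"fingers": 0.6},
    {"dx": 0,"dy": 0,"dz": 0,"yaw": 0,"fingers": 0.6},
    {"dx": 0,"dy": 0,"dz": 0,"yaw": 0,"fingers": 0.6},
    {"dx": 0,"dy": 0,"dz": 0.3,"yaw": 0,"fingers": 0.6},
    {"dx": 0,"dy": 0,"dz": 0.4,"yaw": 0,"fingers": 0.6},
  ],
)

```text
clock: 12.45
position: [0.654, -0.1248, 0.07]
tool_rot: [3.138, 0.0, 1.57]
force: [1.2, -0.2, -1.2]
grip_width: 0.0528
finger_force: 32.1
```

Lower 34 mm, release, rise and go over the finial (470,-101).

>>> drive_tool(
  targets=[
    {"dx": 0,"dy": 0,"dz": 0.15,"yaw": 0,"fingers": 0.6},
    {"dx": 0,"dy": 0,"dz": 0.1,"yaw": 0,"fingers": 0.6},
    {"dx": 0,"dy": 0,"dz": 0.07,"yaw": 0,"fingers": 0.6},
    {"dx": 0,"dy": 0,"dz": 0,"yaw": 0,"fingers": 0.6},
    {"dx": 0,"dy": 0,"dz": 0,"yaw": 0,"fingers": 0.6},
    {"dx": 0,"dy": 0,"dz": 0,"yaw": 0,"fingers": 0},
    {"dx": 0,"dy": 0,"dz": 0,"yaw": 0,"fingers": 0},
    {"dx": 0,"dy": 0,"dz": 0,"yaw": 0,"fingers": 0},
    {"dx": 0,"dy": 0,"dz": 0,"yaw": 0,"fingers": 0},
    {"dx": 0,"dy": 0,"dz": -0.2,"yaw": 0,"fingers": 0},
    {"dx": 0,"dy": 0,"dz": -0.4,"yaw": 0,"fingers": 0},
    {"dx": 0,"dy": 0,"dz": -0.4,"yaw": 0,"fingers": 0},
    {"dx": 0,"dy": -0.3,"dz": -0.4,"yaw": 0,"fingers": 0},
    {"dx": 0,"dy": -0.4,"dz": -0.1,"yaw": 0,"fingers": 0},
    {"dx": 0.1,"dy": -0.4,"dz": 0,"yaw": 0,"fingers": 0},
    {"dx": 0.13,"dy": -0.4,"dz": 0,"yaw": 0,"fingers": 0},
    {"dx": 0,"dy": -0.33,"dz": 0,"yaw": 0,"fingers": 0},
    {"dx": 0,"dy": 0,"dz": 0,"yaw": 0,"fingers": 0},
    {"dx": 0,"dy": 0,"dz": 0,"yaw": 0,"fingers": 0},
    {"dx": 0,"dy": 0,"dz": 0,"yaw": 0,"fingers": 0},
  ],
)

```text
clock: 14.45
position: [0.4711, -0.1023, 0.1865]
tool_rot: [3.141, 0.0, 1.569]
force: [0.4, 0.8, 0.1]
grip_width: 0.0851
finger_force: 0.0
```

```bash
python3 - <<'E'
from h import *
T=wristT(); im=grab_frame("wrist"); np.save("w6.npy",T); s=readout.observe(); print(s["clock"],s["position"],s["force"])
a=grab_frame("side")
o=np.zeros((400,800,3),np.uint8); o[:,:400]=im[:,120:520]; o[:,400:]=cv2.resize(a[200:400,360:560],(400,400)); cv2.imwrite("pics/w6.png",o)
t=np.linspace(0,2*np.pi,60)
P=np.c_[.470+.02*np.cos(t),-.101+.02*np.sin(t),np.full(60,.070)]; q=proj("wrist",P,T)-(120,0); print("fin band exp",q.min(0),q.max(0), proj("wrist",[.470,-.101,.102],T)-(120,0))
E
```

```text
14.5 [ 0.47110139 -0.10239538  0.18631631] [0.03527914 0.20696683 0.39811785]
fin band exp [176.93722235 168.78959163] [222.29290657 212.48073799] [[199.53152472 202.14927733]]
```

View pics/w6.png

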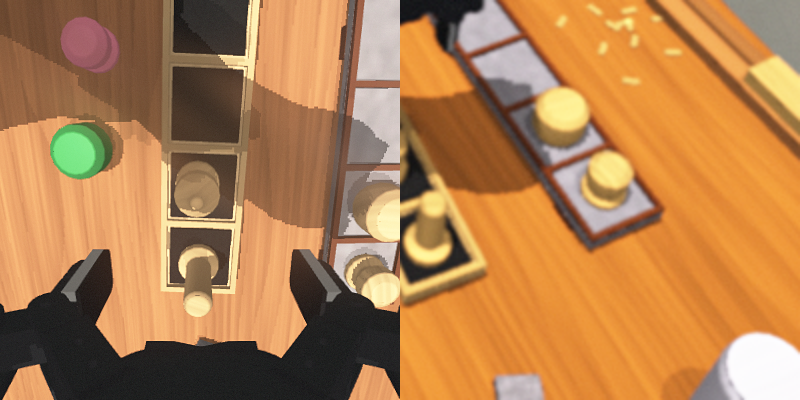

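Knob and bun stand properly in the side view. The finial tip at (196,204) in the wrist view is about 2 mm off prediction, so I shift slightly and grip.

>>> drive_tool(
  targets=[
    {"dx": 0,"dy": -0.02,"dz": 0.3,"yaw": 0,"fingers": 0},
    {"dx": 0,"dy": 0,"dz": 0.4,"yaw": 0,"fingers": 0},
    {"dx": 0,"dy": 0,"dz": 0.4,"yaw": 0,"fingers": 0},
    {"dx": 0,"dy": 0,"dz": 0.29,"yaw": 0,"fingers": 0},
    {"dx": 0,"dy": 0,"dz": 0,"yaw": 0,"fingers": 0},
    {"dx": 0,"dy": 0,"dz": 0,"yaw": 0,"fingers": 0.7},
    {"dx": 0,"dy": 0,"dz": 0,"yaw": 0,"fingers": 0.7},
    {"dx": 0,"dy": 0,"dz": 0,"yaw": 0,"fingers": 0.7},
    {"dx": 0,"dy": 0,"dz": 0,"yaw": 0,"fingers": 0.7},
    {"dx": 0,"dy": 0,"dz": 0,"yaw": 0,"fingers": 0.7},
    {"dx": 0,"dy": 0,"dz": 0,"yaw": 0,"fingers": 0.7},
    {"dx": 0,"dy": 0,"dz": 0,"yaw": 0,"fingers": 0.7},
  ],
  squeeze=30,
)

```text
clock: 15.75
position: [0.4692, -0.1023, 0.0487]
tool_rot: [3.139, -0.0, 1.569]
force: [-1.4, 0.7, 14.1]
grip_width: 0.0385
finger_force: 28.3
```

>>> drive_tool(
  targets=[
    {"dx": 0,"dy": 0,"dz": -0.1,"yaw": 0,"fingers": 0.7},
    {"dx": 0,"dy": 0,"dz": -0.3,"yaw": 0,"fingers": 0.7},
    {"dx": 0,"dy": 0,"dz": -0.4,"yaw": 0,"fingers": 0.7},
    {"dx": 0,"dy": 0,"dz": -0.2,"yaw": 0,"fingers": 0.7},
    {"dx": 0,"dy": 0.2,"dz": 0,"yaw": 0,"fingers": 0.7},
    {"dx": 0.1,"dy": 0.3,"dz": 0,"yaw": 0,"fingers": 0.7},
    {"dx": 0.2,"dy": 0.3,"dz": 0,"yaw": 0,"fingers": 0.7},
    {"dx": 0.2,"dy": 0.3,"dz": 0,"yaw": 0,"fingers": 0.7},
    {"dx": 0.07,"dy": 0.3,"dz": 0,"yaw": 0,"fingers": 0.7},
    {"dx": 0,"dy": 0.3,"dz": 0,"yaw": 0,"fingers": 0.7},
    {"dx": 0,"dy": 0.14,"dz": 0,"yaw": 0,"fingers": 0.7},
    {"dx": 0,"dy": 0,"dz": 0,"yaw": 0,"fingers": 0.7},
    {"dx": 0,"dy": 0,"dz": 0,"yaw": 0,"fingers": 0.7},
  ],
)

```text
clock: 17.05
position: [0.6519, -0.0457, 0.1479]
tool_rot: [-3.141, 0.0, 1.569]
force: [-0.1, -1.1, -1.1]
grip_width: 0.0389
finger_force: 30.4
```

```bash
python3 - <<'E'
from h import *
T=wristT(); im=grab_frame("wrist"); s=readout.observe(); x,y,z=s["position"]; print(s["clock"],s["position"],s["force"],s["grip_width"])
cv2.imwrite("pics/w7.png",im[100:400,120:520])
b=z-.0207; t=np.linspace(0,2*np.pi,60)
for r,h in ((.022,0),(.022,.01),(.02,.042)):
    q=proj("wrist",np.c_[x+r*np.cos(t),y+r*np.sin(t),np.full(60,b+h)],T)-(120,100); print(r,h,q.min(0).round(),q.max(0).round())
print(proj("wrist",[x,y,b+.074],T)-(120,100))
E
```

```text
17.1 [ 0.65167699 -0.04571364  0.14788291] [ 0.23593542 -0.19055647  0.26461332] 0.038598756226359006
0.022 0 [163. 102.] [239. 171.]
0.022 0.01 [161. 107.] [241. 180.]
0.02 0.042 [157. 135.] [245. 213.]
[[201.08899685 224.39113928]]
```

View pics/w7.png

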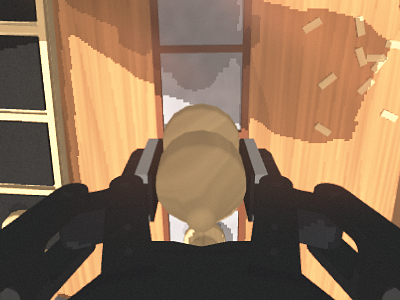

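The finial is upright: foot arc top at row 103 and tip at (203,222), against predictions of 102 and (201,224). I place it, release, rise and go over the spindle (470,-190).

>>> drive_tool(
  targets=[
    {"dx": 0,"dy": 0.015,"dz": 0.3,"yaw": 0,"fingers": 0.7},
    {"dx": 0,"dy": 0,"dz": 0.4,"yaw": 0,"fingers": 0.7},
    {"dx": 0,"dy": 0,"dz": 0.2,"yaw": 0,"fingers": 0.7},
    {"dx": 0,"dy": 0,"dz": 0.12,"yaw": 0,"fingers": 0.7},
    {"dx": 0,"dy": 0,"dz": 0,"yaw": 0,"fingers": 0.7},
    {"dx": 0,"dy": 0,"dz": 0,"yaw": 0,"fingers": 0.7},
    {"dx": 0,"dy": 0,"dz": 0,"yaw": 0,"fingers": 0},
    {"dx": 0,"dy": 0,"dz": 0,"yaw": 0,"fingers": 0},
    {"dx": 0,"dy": 0,"dz": 0,"yaw": 0,"fingers": 0},
    {"dx": 0,"dy": 0,"dz": 0,"yaw": 0,"fingers": 0},
    {"dx": 0,"dy": 0,"dz": -0.2,"yaw": 0,"fingers": 0},
    {"dx": 0,"dy": 0,"dz": -0.4,"yaw": 0,"fingers": 0},
    {"dx": 0,"dy": 0,"dz": -0.4,"yaw": 0,"fingers": 0},
    {"dx": 0,"dy": 0,"dz": -0.4,"yaw": 0,"fingers": 0},
  ],
)

```text
clock: 18.5
position: [0.6536, -0.0457, 0.1869]
tool_rot: [-3.141, 0.0, 1.569]
force: [-0.7, 1.1, 0.7]
grip_width: 0.0851
finger_force: 0.0
```

>>> drive_tool(
  targets=[
    {"dx": 0,"dy": -0.3,"dz": 0,"yaw": 0,"fingers": 0},
    {"dx": -0.2,"dy": -0.3,"dz": 0,"yaw": 0,"fingers": 0},
    {"dx": -0.3,"dy": -0.3,"dz": 0,"yaw": 0,"fingers": 0},
    {"dx": -0.3,"dy": -0.3,"dz": 0,"yaw": 0,"fingers": 0},
    {"dx": -0.3,"dy": -0.3,"dz": 0,"yaw": 0,"fingers": 0},
    {"dx": -0.3,"dy": -0.2,"dz": 0,"yaw": 0,"fingers": 0},
    {"dx": -0.05,"dy": -0.13,"dz": 0,"yaw": 0,"fingers": 0},
    {"dx": 0,"dy": 0,"dz": 0,"yaw": 0,"fingers": 0},
    {"dx": 0,"dy": 0,"dz": 0,"yaw": 0,"fingers": 0},
    {"dx": 0,"dy": 0,"dz": 0,"yaw": 0,"fingers": 0},
  ],
)

```text
clock: 19.5
position: [0.4716, -0.1893, 0.1852]
tool_rot: [3.141, -0.0, 1.571]
force: [-0.0, 0.7, 0.1]
grip_width: 0.0855
finger_force: 0.0
```

```bash
python3 - <<'E'
from h import *
T=wristT(); im=grab_frame("wrist"); s=readout.observe(); print(s["clock"],s["position"],s["force"])
a=grab_frame("side")
o=np.zeros((400,800,3),np.uint8); o[:,:400]=im[:,120:520]; o[:,400:]=cv2.resize(a[180:380,340:540],(400,400)); cv2.imwrite("pics/w8.png",o)
print(proj("wrist",[[.470,-.190,.108],[.47,-.19,.038]],T)-(120,0))
E
```

```text
19.55 [ 0.47150411 -0.18940126  0.18519889] [-0.10772375 -0.78724949 -0.50380364]
[[198.92328038 207.58232666]
 [199.25682761 184.64236295]]
```

View pics/w8.png

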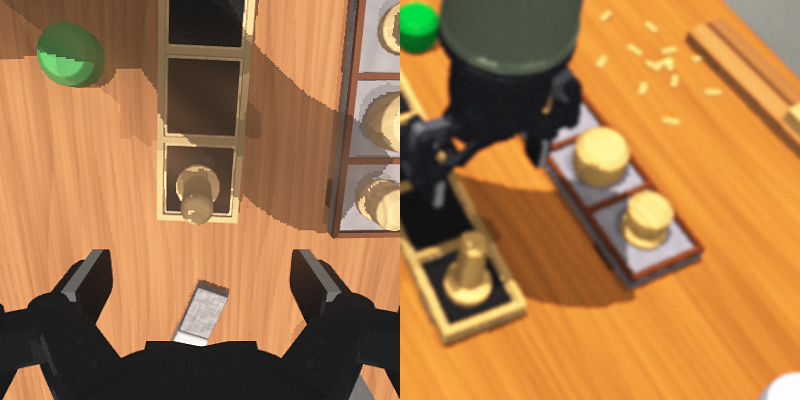

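The spindle's top at (197,210) is within 2 mm of prediction, and the finial shows upright in its bay at the image edge. I grip the spindle.

>>> drive_tool(
  targets=[
    {"dx": -0.02,"dy": -0.02,"dz": 0.3,"yaw": 0,"fingers": 0},
    {"dx": 0,"dy": 0,"dz": 0.4,"yaw": 0,"fingers": 0},
    {"dx": 0,"dy": 0,"dz": 0.4,"yaw": 0,"fingers": 0},
    {"dx": 0,"dy": 0,"dz": 0.2,"yaw": 0,"fingers": 0},
    {"dx": 0,"dy": 0,"dz": 0,"yaw": 0,"fingers": 0},
    {"dx": 0,"dy": 0,"dz": 0,"yaw": 0,"fingers": 0.9},
    {"dx": 0,"dy": 0,"dz": 0,"yaw": 0,"fingers": 0.9},
    {"dx": 0,"dy": 0,"dz": 0,"yaw": 0,"fingers": 0.9},
    {"dx": 0,"dy": 0,"dz": 0,"yaw": 0,"fingers": 0.9},
    {"dx": 0,"dy": 0,"dz": 0,"yaw": 0,"fingers": 0.9},
    {"dx": 0,"dy": 0,"dz": 0,"yaw": 0,"fingers": 0.9},
    {"dx": 0,"dy": 0,"dz": 0,"yaw": 0,"fingers": 0.9},
    {"dx": 0,"dy": 0,"dz": 0,"yaw": 0,"fingers": 0.9},
  ],
  squeeze=30,
)

```text
clock: 20.9
position: [0.4692, -0.1923, 0.0561]
tool_rot: [3.14, 0.0, 1.569]
force: [-1.0, 0.8, 11.5]
grip_width: 0.0253
finger_force: 29.7
```

>>> drive_tool(
  targets=[
    {"dx": 0,"dy": 0,"dz": -0.1,"yaw": 0,"fingers": 0.9},
    {"dx": 0,"dy": 0,"dz": -0.3,"yaw": 0,"fingers": 0.9},
    {"dx": 0,"dy": 0,"dz": -0.4,"yaw": 0,"fingers": 0.9},
    {"dx": 0,"dy": 0,"dz": -0.2,"yaw": 0,"fingers": 0.9},
    {"dx": 0.1,"dy": 0.1,"dz": 0,"yaw": 0,"fingers": 0.9},
    {"dx": 0.3,"dy": 0.2,"dz": 0,"yaw": 0,"fingers": 0.9},
    {"dx": 0.3,"dy": 0.2,"dz": 0,"yaw": 0,"fingers": 0.9},
    {"dx": 0.3,"dy": 0.3,"dz": 0,"yaw": 0,"fingers": 0.9},
    {"dx": 0.3,"dy": 0.3,"dz": 0,"yaw": 0,"fingers": 0.9},
    {"dx": 0.3,"dy": 0.3,"dz": 0,"yaw": 0,"fingers": 0.9},
    {"dx": 0.3,"dy": 0.2,"dz": 0,"yaw": 0,"fingers": 0.9},
    {"dx": 0.3,"dy": 0.2,"dz": 0,"yaw": 0,"fingers": 0.9},
    {"dx": 0.08,"dy": 0.03,"dz": 0,"yaw": 0,"fingers": 0.9},
    {"dx": 0,"dy": 0,"dz": 0,"yaw": 0,"fingers": 0.9},
    {"dx": 0,"dy": 0,"dz": 0,"yaw": 0,"fingers": 0.9},
  ],
)

```text
clock: 22.4
position: [0.6514, 0.0346, 0.1551]
tool_rot: [-3.141, 0.001, 1.569]
force: [-0.0, 0.6, 0.0]
grip_width: 0.025
finger_force: 29.8
```

```bash
python3 - <<'E'
from h import *
T=wristT(); im=grab_frame("wrist"); s=readout.observe(); x,y,z=s["position"]; print(s["clock"],s["position"],s["force"],s["grip_width"])
a=grab_frame("side")
o=np.zeros((400,800,3),np.uint8); o[:,:400]=im[:,120:520]; o[:,400:]=cv2.resize(a[160:360,340:540],(400,400)); cv2.imwrite("pics/w9.png",o)
b=z-.0281; t=np.linspace(0,2*np.pi,60)
for r,h in ((.022,0),(.022,.01),(.013,.08)):
    q=proj("wrist",np.c_[x+r*np.cos(t),y+r*np.sin(t),np.full(60,b+h)],T)-(120,0); print(r,h,q.min(0).round(),q.max(0).round())
E
```

```text
22.45 [0.6514395  0.03407461 0.15526464] [ 0.8041467  -0.16568937  0.04820273] 0.02503926947258506
0.022 0 [165. 199.] [238. 266.]
0.022 0.01 [163. 204.] [240. 274.]
0.013 0.08 [165. 292.] [238. 352.]
```

View pics/w9.png

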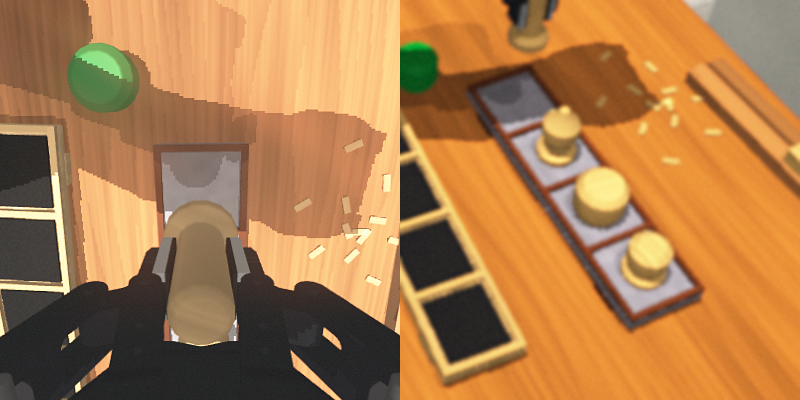

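The finial, bun and knob stand in their bays, and the spindle is held upright (foot arc top 201 against 199 predicted). I place it and back away.

>>> drive_tool(
  targets=[
    {"dx": 0,"dy": 0.01,"dz": 0.3,"yaw": 0,"fingers": 0.9},
    {"dx": 0,"dy": 0,"dz": 0.4,"yaw": 0,"fingers": 0.9},
    {"dx": 0,"dy": 0,"dz": 0.2,"yaw": 0,"fingers": 0.9},
    {"dx": 0,"dy": 0,"dz": 0.115,"yaw": 0,"fingers": 0.9},
    {"dx": 0,"dy": 0,"dz": 0,"yaw": 0,"fingers": 0.9},
    {"dx": 0,"dy": 0,"dz": 0,"yaw": 0,"fingers": 0.9},
    {"dx": 0,"dy": 0,"dz": 0,"yaw": 0,"fingers": 0},
    {"dx": 0,"dy": 0,"dz": 0,"yaw": 0,"fingers": 0},
    {"dx": 0,"dy": 0,"dz": 0,"yaw": 0,"fingers": 0},
    {"dx": 0,"dy": 0,"dz": 0,"yaw": 0,"fingers": 0},
    {"dx": 0,"dy": 0,"dz": -0.2,"yaw": 0,"fingers": 0},
    {"dx": 0,"dy": 0,"dz": -0.4,"yaw": 0,"fingers": 0},
    {"dx": 0,"dy": 0,"dz": -0.4,"yaw": 0,"fingers": 0},
    {"dx": 0,"dy": 0,"dz": -0.4,"yaw": 0,"fingers": 0},
    {"dx": 0,"dy": -0.4,"dz": -0.4,"yaw": 0,"fingers": 0},
    {"dx": 0,"dy": -0.4,"dz": 0,"yaw": 0,"fingers": 0},
    {"dx": 0,"dy": -0.4,"dz": 0,"yaw": 0,"fingers": 0},
    {"dx": 0,"dy": -0.4,"dz": 0,"yaw": 0,"fingers": 0},
    {"dx": 0,"dy": 0,"dz": 0,"yaw": 0,"fingers": 0},
    {"dx": 0,"dy": 0,"dz": 0,"yaw": 0,"fingers": 0},
  ],
)

```text
clock: 24.5
position: [0.4977, 0.036, 0.2298]
tool_rot: [3.14, -0.001, 1.57]
force: [1.2, -0.6, 1.0]
grip_width: 0.0855
finger_force: 0.0
```

```bash
python3 - <<'E'
from h import *
a=grab_frame("side"); b=grab_frame("scene"); s=readout.observe(); print(s["clock"],s["position"])
o=np.zeros((400,800,3),np.uint8); o[:,:400]=cv2.resize(b[190:340,225:375],(400,400)); o[:,400:]=cv2.resize(a[160:360,340:540],(400,400))
B={"knob":(.6545,-.2055,.022,.032),"bun":(.6537,-.1255,.027,.062),"fin":(.653,-.045,.022,.034),"spi":(.6523,.0355,.022,.034)}
t=np.linspace(0,2*np.pi,40)
for k,(x,y,r,h) in B.items():
    P=np.c_[x+r*np.cos(t),y+r*np.sin(t),np.full(40,h)]
    for q in ((proj("scene",P)-(225,190))*400/150,(proj("side",P)-(340,160))*2+(400,0)): cv2.polylines(o,[q.round().astype(int)],True,(0,0,255),1)
cv2.imwrite("pics/fin.png",o)
E
```

```text
24.6 [0.49856547 0.03574976 0.22939897]
```

View pics/fin.png

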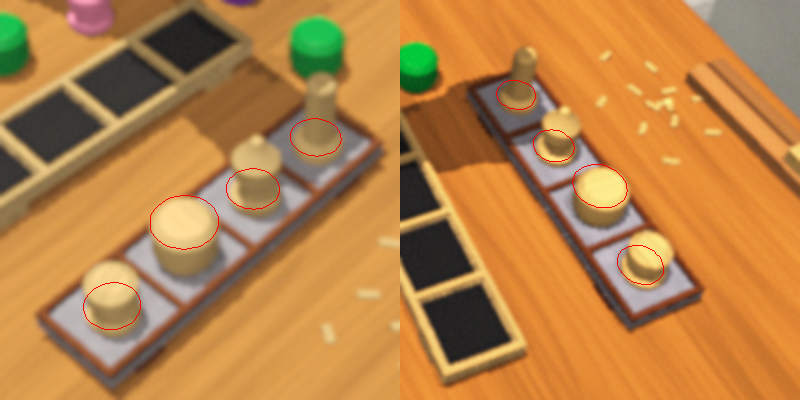

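All four parts stand upright near their bay centres, within a few millimetres, and the gripper is clear. I hand the job in.

```bash
python3 -c "
from workcell import workorder
print(workorder.job_done())"
```

```text
the job is handed in; nothing more can be done
None
```

I moved the knob, bun, finial and spindle into the carrying rack in mirrored order, all upright and released, never went near the jar, and handed the job in at about 25 s; the hand-in gave no verdict.

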